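# Wedge the tool locker's door shut

### The job

The latch of the small red tool locker is broken and its sprung door keeps drifting ajar. Take the long yellow wedge by its thick end and push it straight in, flat on the bench and thin end first, under the outer half of the door (the half away from the hinge), driving the door shut with it until the wedge jams and the door stays fully shut by itself. Then let go, and leave the stubby black chock where it is.

Things in the scene. Friction and masses are not known exactly. Their poses are not given: they have to be found in the camera images.
- wedge_grip (a point): centre of the grip block of the long yellow wedge (190 x 44 mm, about 140 g), 18 mm above its underside. +x points to the thin end, z up. The block is 60 mm long, 36 mm high: grip it across the 44 mm width. From 30 mm ahead of this point the top slopes from 30 mm high to 4 mm at the thin end, 160 mm ahead (18 mm high 90 mm ahead). It lies flat; once jammed it stays.
- locker: small red locker fixed on the bench, origin: centre of its underside; z up, front to its -x. 200 deep (x), 280 wide (y), 180 mm high with handle. Hinge upright at x -100, y +139 mm; shut, the 12 mm door's outer face is at x -112, free edge at y -139. Door's lower edge 18 mm above the bench; 22 mm open space under the locker, feet only at y +-125, so a wedge goes in freely along +x near y -60.
- locker_door (a joint): angle of the locker's door in rad: 0 fully shut against its frame, growing as it swings out (to the locker's -x). A weak spring holds it ajar, at about 0.2 to 0.3; 1 or 2 N at the free edge push it shut, and it swings out again when let go.
- chock: stubby black rubber chock, 100 mm long, 40 mm wide, 48 mm high, too thick (22 mm at its thin end) to go under the door; a bystander to be left alone. Origin: centre of its underside; +x to its thin end.
Not all that is in view belongs to the job. There is more than one size of the part that bears wedge_grip; the job needs the largest.

How it is judged:
By the outcome, as a careful person would: the job done as asked, in the order asked, and still so for the second after the job is handed in, with the robot touching nothing.
It also fails if it takes over 40 s, if anything falls off the work surface, if the arm or the gripper's body presses on something with over 40 N, if the wrist force passes 120 N, or if a joint passes its speed limit or range.

### The arm

A 7-joint arm with a two-finger parallel gripper is mounted at the origin on the work surface. World frame = base frame: x ahead of the robot, y to its left, z up, the work surface at z = 0. Lengths are in m, angles in degrees, forces in N, time in s.
With the tool pointing down it reaches from about 0.425 to 1.025 m from the base axis. Payload 9.4 kg.
Tool frame: the origin (TCP) lies midway between the tips of the shut fingers; the grasp point (between the pads) lies ctrl.hold_point_z behind it (ctrl.hold_point_z is the distance from the TCP to the grasp point, in m); y points along the fingers, z is the direction in which the jaws open and shut, and the axes are right-handed (so a half turn about y gives the same grasp; the last joint's range is limited). The gripper opens to 85 mm and grips with 20 to 120 N. Pads are 22 mm wide; open, the fingers measure 114 mm over their backs; the gripper's body (76 mm by 85 mm) begins 54 mm behind the grasp point. The pads swing forward as they close: fully open they stand 13 mm farther back than shut.
Start: joints at [61.496, 34.337, -0.143, 91.639, 0.103, 54.024, -4.572], TCP at [0.296, -0.662, 0.231] pointing down, gripper open.
Joint ranges: [-147.43, 147.43], [-19.82, 112.94], [-74.19, 73.91], [6.32, 146.72], [-59.91, 239.91], [6.04, 106.73], [-150.56, 150.56]. Speed limits (degrees/s): [127.2, 127.2, 172.46, 172.46, 180, 180, 180].

### API

Orientations are given as a 3x3 rotation matrix whose columns are the frame's x, y, z axes.
In Python, from bench import ctrl, cams, look_for gives the robot as it stands. The module is installed in compiled form; this text tells all that it offers.
- The arm moves only by the tool step_arm, never from a script. Its argument "rows" is a list of rows, each a list of 3 entries, a list of its own where there are three numbers: the shift along the world's x, y, z in cm, then the turn, a rotation vector about the world's x, y, z in rad, then the closure in counts, from 0 (fully open) to 255 (shut). A call has 1 to 10 rows; each row is the pose to reach, as a shift and turn from the pose commanded when the call began; what a row does not reach only later rows make up. A row lasts 1/10 s, in which the tool goes at most 50 mm and 8.59 degrees, less where a joint would pass 70% of its speed; a pose out of reach is approached as far as the arm can. A call with a gripper value outside its range is refused whole. The fingers move at their own pace and stop on an object; the grip force is fixed at half the most. Time passes only in rows, so rows that repeat a pose let the fingers close. It gives the time, the measured TCP pose, the force and the opening at its end, in the units of the state.
- ctrl.state(): the state, without advancing time (a new reading comes with each control period).
- cams.camera(name): name is "scene" or "top"; returns the picture (480x640x3 uint8, red, green, blue); there is no depth.
- cams.camera_model(name): a dict with "camera_matrix" (3x3 intrinsics, pixels), "view" (4x4, takes a point from world to camera coordinates). Camera axes: x right, y down, z forward; pixel columns grow to the right and rows downward; lengths in m; the calibration is good to about 2 mm. A picture is of the moment at which its call begins. camera_model takes no time and is no camera call.
- ctrl.finish_job(): hands the job in, once; it reports no verdict.
Trained networks look in the newest picture that a camera, given by its name, has taken for a name from the list of things; names that differ only in an ending like _2 or _b are one class to them, and where a whole thing is asked for, a point or a joint stands for the part that bears it (a point fixed in the world has none). Each returns a list of dicts, best first, with "score" (0 to 1); they miss things now and then, are a little off and sometimes report something else, mostly with a low value. They report only what shows in the picture. A call takes as long as a camera call. They do not tell look-alikes from the thing itself.
- look_for(camera, target): "centre" ([x, y, z] in m, in the coordinates of the camera as it stood for that picture, good to about 4 mm: the middle of the surface that is visible of it).
The state is a dict: "time": time; "qpos": joint angles; "dq": joint speeds; "joint_torque": joint torques, N m; "eef_pos": TCP position; "orientation": TCP orientation; "contact_force": force on the tool from outside, world axes, zero at the start; "moment": the same for the moment, N m; "opening": finger opening in m.
Only numpy, scipy, OpenCV 4.12 (cv2) and the standard library are available. Lean on these libraries where they do the work, as an engineer would, in place of code of your own. Each camera call takes 0.05 s, during which the arm holds its last target.

## Working session

There is one attempt and no reset: what is moved stays moved. The work goes in short steps, Python scripts to look and compute and a tool call to move; the robot and the scene stay as the last step left them, time stands still between calls to the robot, and variables do not carry over. Pictures are saved under pics/ and viewed, and the job is handed in when it is done.

Besides the shell and the picture viewer there is one more tool, called after "Emit:" as name(argument=value, ...) on one line, values as JSON. step_arm: Moves the arm, as the interface text tells. Its arguments: {"type":"object","properties":{"rows":{"type":"array"}},"required":["rows"]}

```bash
mkdir -p pics; python3 - <<'E'
from bench import ctrl,cams,look_for
import cv2,numpy as np
print(ctrl.hold_point_z)
for c in("scene","top"):
    im=cams.camera(c);cv2.imwrite(f"pics/{c}0.png",im[:,:,::-1])
    m=cams.camera_model(c);print(c,m)
    V=np.array(m["view"]);K=np.array(m["camera_matrix"])
    for t in("wedge_grip","locker","locker_door","chock"):
        for d in look_for(c,t):
            p=np.array(d["centre"]);w=np.linalg.inv(V)@np.r_[p,1];u=K@p
            print(c,t,round(d["score"],2),w[:3].round(3),(u[:2]/u[2]).round())
s=ctrl.state();print(s)
E
```

```text
0.0187
scene {'camera_matrix': array([[444.23693563,   0.        , 324.16223492],
       [  0.        , 444.23693563, 241.01300874],
       [  0.        ,   0.        ,   1.        ]]), 'view': array([[ 0.49128857,  0.87081053,  0.01801567, -0.23107104],
       [ 0.4867947 , -0.25736741, -0.83474124, -0.24834003],
       [-0.72226482,  0.41886876, -0.55034761,  1.47689735],
       [ 0.        ,  0.        ,  0.        ,  1.        ]])}
scene wedge_grip 0.75 [0.401 0.069 0.015] [334. 210.]
scene wedge_grip 0.67 [0.39  0.259 0.011] [388. 195.]
scene wedge_grip 0.57 [0.505 0.154 0.017] [382. 219.]
scene locker 0.8 [ 0.721 -0.401  0.164] [182. 285.]
scene locker_door 0.84 [ 0.71  -0.29   0.123] [248. 281.]
scene chock 0.74 [0.656 0.171 0.031] [425. 241.]
top {'camera_matrix': array([[562.36376594,   0.        , 313.16275282],
       [  0.        , 562.36376594, 224.72030055],
       [  0.        ,   0.        ,   1.        ]]), 'view': array([[ 0.01425803, -0.99988708, -0.00474631, -0.04168266],
       [-0.98872026, -0.01339068, -0.14917416,  0.53472384],
       [ 0.14909376,  0.0068197 
[... 504 characters left out ...]
.02498057, -4.5730529 ]), 'dq': array([-0.14111774,  0.03117627, -0.03317091,  0.08922246, -0.11304707,
        0.06381475,  0.00597335]), 'joint_torque': array([-1.59344007e-03, -7.75557303e+01,  1.56197861e+00, -2.58173132e+01,
        1.23069651e-02,  2.72065969e-03,  7.20068579e-05]), 'eef_pos': array([ 0.29614626, -0.66173023,  0.23124082]), 'orientation': array([[-9.12751747e-01, -7.86361937e-05,  4.08514678e-01],
       [-4.08514683e-01,  4.90707919e-05, -9.12751747e-01],
       [ 5.17291844e-05, -9.99999996e-01, -7.69134907e-05]]), 'contact_force': array([-0.30993729,  0.12356678,  0.72229193]), 'moment': array([-0.01033758,  0.01374079,  0.0139686 ]), 'opening': 0.08540753834603279}
```

View pics/scene0.png

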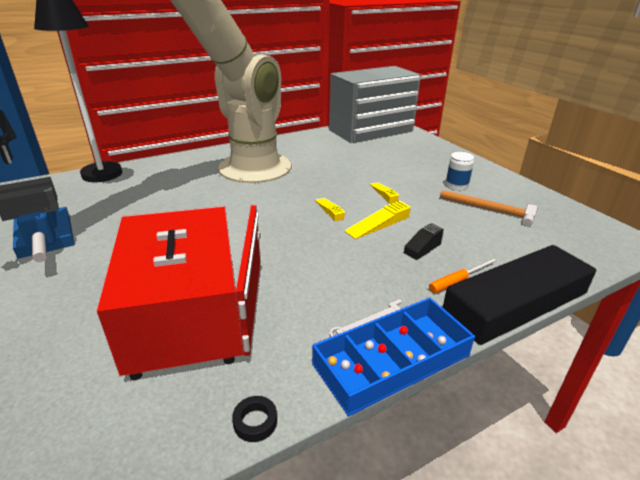

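View pics/top0.png

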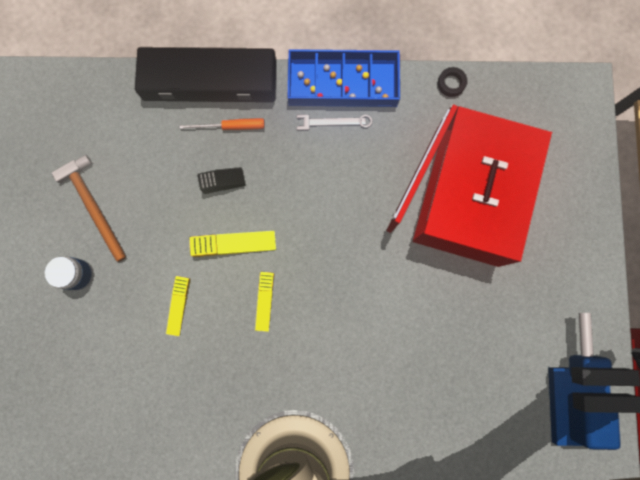

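The top picture shows the candidates for the wedge: large yellow at (232,243), small yellow ones at (178,305) and (264,301), and the black chock at (221,179). The large one fits the description: its ribbed grip block is on the left (203,245) and its thin end on the right (275,241). The red locker's door faces left, with the hinge at about (453,108) and the free edge at about (393,225).

```bash
cat > h.py <<'E'
import numpy as np,cv2
from bench import ctrl,cams,look_for
from scipy.optimize import minimize
M={c:(np.array(cams.camera_model(c)["camera_matrix"]),np.array(cams.camera_model(c)["view"])) for c in("scene","top")}
def proj(c,P):
    K,V=M[c];P=np.atleast_2d(P);q=(V[:3,:3]@P.T).T+V[:3,3];u=(K@q.T).T
    return u[:,:2]/u[:,2:]
def place(P,x,y,a):
    P=np.array(P,float);R=np.array([[np.cos(a),-np.sin(a),0],[np.sin(a),np.cos(a),0],[0,0,1]])
    return P@R.T+[x,y,0]
def box(x0,x1,y0,y1,z0,z1): return np.array([[x,y,z] for x in(x0,x1) for y in(y0,y1) for z in(z0,z1)],float)
WB=[box(-.03,.03,-.022,.022,-0,.036),np.array([[.03,s*.022,z] for s in(1,-1) for z in(0,.03)]+[[.16,s*.022,z] for s in(1,-1) for z in(0,.004)])]
S=4
def sil(c,parts):
    m=np.zeros((480*S//1,640*S),np.uint8)
    for p in parts:
        h=cv2.convexHull(((proj(c,p)+.5)*S).astype(np.float32)).astype(np.int32);cv2.fillConvexPoly(m,h,255)
    return cv2.resize(m,(640,480),interpolation=cv2.INTER_AREA)/255.
def fit(parts,masks,p0,steps):
    def f(p):
        e=0
        for c,(mk,w) in masks.items():
            s=sil(c,parts(p));e+=(np.abs(s-mk)*w).sum()
        return e
    p0=np.array(p0,float);sx=np.vstack([p0]+[p0+np.eye(len(p0))[i]*steps[i] for i in range(len(p0))])
    r=minimize(f,p0,method="Nelder-Mead",options=dict(initial_simplex=sx,maxfev=500,xatol=1e-4,fatol=.1))
    return r.x,r.fun
def yellow(im):
    h=cv2.cvtColor(im,cv2.COLOR_RGB2HSV);return cv2.inRange(h,(20,120,60),(38,255,255))
def red(im):
    h=cv2.cvtColor(im,cv2.COLOR_RGB2HSV);return cv2.inRange(h,(0,150,50),(8,255,255))|cv2.inRange(h,(172,150,50),(180,255,255))
def near(mk,uv):
    n,l,st,ce=cv2.connectedComponentsWithStats(mk)
    i=min(range(1,n),key=lambda i:np.hypot(*(ce[i]-uv))+(1e3 if st[i][4]<100 else 0));return (l==i)*1.0
E
python3 - <<'E'
from h import *
I={c:cv2.imread(f"pics/{c}0.png")[:,:,::-1].copy() for c in M}
mk={"scene":near(yellow(I["scene"]),(382,219)),"top":near(yellow(I["top"]),(231,242))}
print({c:m.sum() for c,m in mk.items()})
for cs in (("top",),("scene",),("top","scene")):
  print(cs,fit(lambda p:[place(b,*p) for b in WB],{c:(mk[c],1) for c in cs},[.49,.21,-1.5],[.01,.01,.05]))
cv2.imwrite("pics/c1.png",cv2.resize(np.hstack([I["top"][200:350,150:300],I["scene"][170:270,300:450].repeat(1,0)][:1]),None,fx=4,fy=4,interpolation=2)[:,:,::-1])
cv2.imwrite("pics/c2.png",cv2.resize(I["scene"][190:400,90:310],None,fx=2.8,fy=2.8,interpolation=2)[:,:,::-1])
cv2.imwrite("pics/c3.png",cv2.resize(I["top"][90:280,370:570],None,fx=3,fy=3,interpolation=2)[:,:,::-1])
E
```

```text
{'scene': np.float64(1380.0), 'top': np.float64(1728.0)}
('top',) (array([ 0.48779679,  0.21233524, -1.46585451]), np.float64(70.38431372549019))
('scene',) (array([ 0.48742492,  0.21130962, -1.4404198 ]), np.float64(342.61176470588236))
('top', 'scene') (array([ 0.48731477,  0.21245775, -1.46134758]), np.float64(433.3411764705882))
```

View pics/c1.png

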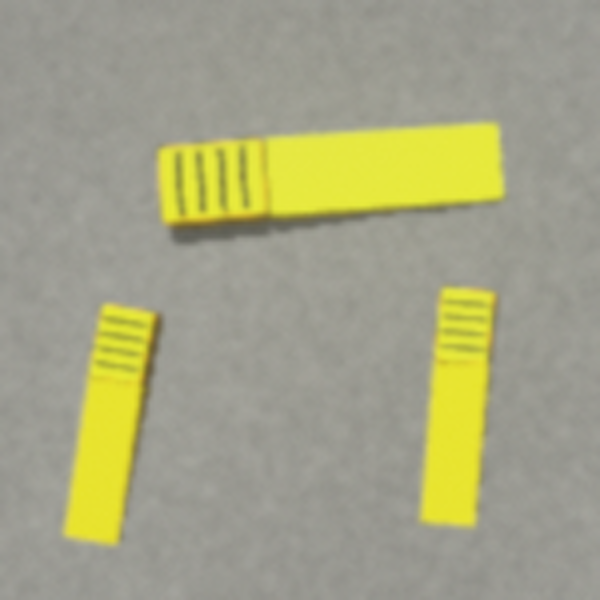

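View pics/c2.png

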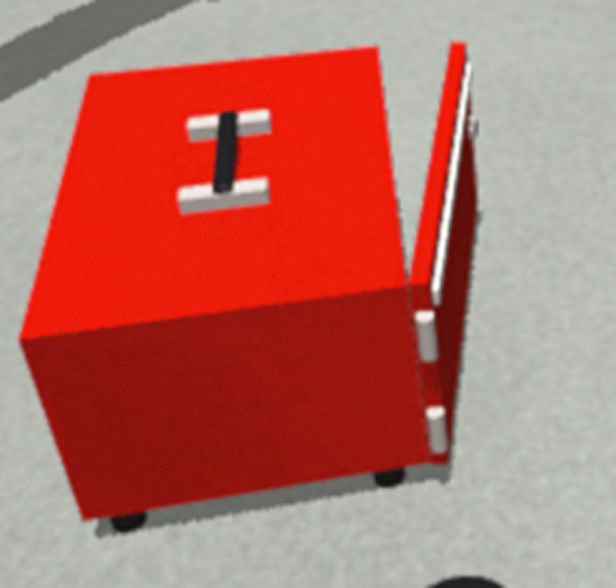

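View pics/c3.png

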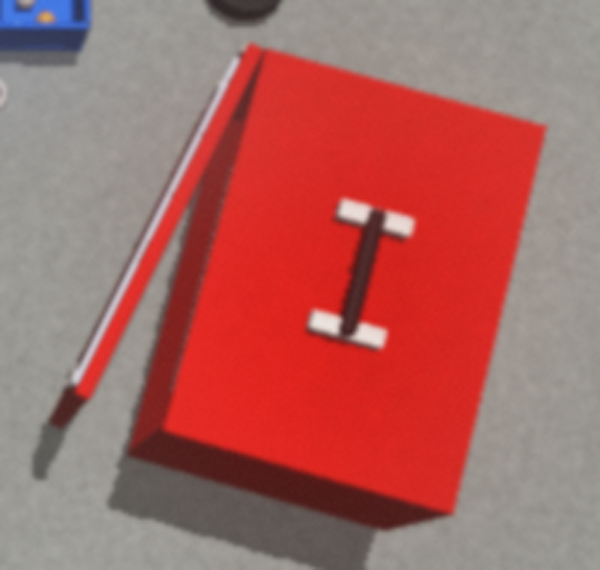

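```bash
python3 - <<'E'
from h import *
from scipy.optimize import least_squares
t=lambda a:np.array(a)/3+[370,90]-.33
s=lambda a:np.array(a)/2.8+[90,190]-.33
# local corners: A front hinge(-.1,.14) B back hinge side (.1,.14) C back free (.1,-.14) D front free
L=np.array([[-.1,.14],[.1,.14],[.1,-.14],[-.1,-.14]])
T=t([[265,50],[545,127],[452,513],[163,430]]); Sc={0:s([408,287]),1:s([22,340]),2:s([90,75]),3:s([377,47])}
def res(p,split=False):
    P=place(np.c_[L,np.full(4,p[3])],*p[:3])
    r=[proj("top",P)-T,proj("scene",P)-np.array([Sc[i] for i in range(4)])]
    b=place([[.1,.14,.022],[.1,-.14,.022],[-.1,-.14,.022]],*p[:3])
    r+=[proj("scene",b[:1])-s([83,520]),proj("top",b[1:])-t([[383,530],[130,453]])]
    return np.concatenate(r).ravel()
r=least_squares(res,[.6,-.37,-1.8,.165],loss="soft_l1");print(r.x,np.degrees(r.x[2]));print(res(r.x).reshape(-1,2).round(1))
x,y,a,h=r.x
# door: outer-face free edge, top & bottom
I={c:cv2.imread(f"pics/{c}0.png")[:,:,::-1].copy() for c in M}
mk={"top":near(red(I["top"]),(490,185)),"scene":near(red(I["scene"]),(182,285))}
def door(th,zt):
    b=box(-.012,0,-.278,0,.018,zt)
    c,s_=np.cos(-th),np.sin(-th)
    b=b.copy();b[:,:2]=b[:,:2]@np.array([[c,-s_],[s_,c]]).T
    return b+[-.1,.139,0]
def parts(p): return [place(box(-.1,.1,-.14,.14,.022,p[3]),*p[:3]),place(door(p[4],p[3]-.003),*p[:3])]
for cs in(("top",),("top","scene")):
    print(cs,fit(parts,{c:(mk[c],1) for c in cs},[x,y,a,h,.25],[.005,.005,.03,.005,.05]),[mk[c].sum() for c in cs])
E
```

```text
[ 0.61110395 -0.39164302 -1.841699    0.16083689] -105.52157987286168
[[-0.7 -0.7]
 [-0.3 -0.5]
 [-0.2  0.2]
 [-0.6  0.1]
 [-0.1 -0.2]
 [-1.   0.3]
 [-0.6  0.3]
 [ 0.3 -0. ]
 [-0.3 -0.4]
 [ 0.6 -0.2]
 [-1.2  0.7]]
('top',) (array([ 0.61229965, -0.39446474, -1.84503138,  0.1555706 ,  0.32082989]), np.float64(1904.8313725490193)) [np.float64(15123.0)]
('top', 'scene') (array([ 0.6116289 , -0.39210547, -1.83840779,  0.16055119,  0.18508325]), np.float64(3057.0117647058823)) [np.float64(15123.0), np.float64(20239.0)]
```

Emit:
step_arm(rows=[[[1,2,3],[0,0,0.05],0],[[3,5,6],[0,0,0.1],0],[[5,9,8],[0,0,0.2],0],[[7,13,9],[0,0,0.28],0],[[9,17,9],[0,0,0.35],0],[[11,21,9],[0,0,0.42],0],[[13,25,9],[0,0,0.48],0],[[15,29,9],[0,0,0.54],0],[[16,33,9],[0,0,0.6],0],[[17,36,9],[0,0,0.63],0]])

```text
time: 1.5
eef_pos: [0.4668, -0.299, 0.3216]
orientation: [[-0.493, 0.0, 0.87], [-0.87, 0.0, -0.493], [-0.0, -1.0, 0.0]]
contact_force: [-0.1, -0.0, -0.9]
opening: 0.0851
```

Emit:
step_arm(rows=[[[0.2,4.6,0],[0,0,0.06],0],[[0.4,9.3,-1],[0,0,0.12],0],[[0.6,14,-2],[0,0,0.19],0],[[0.8,18.7,-3],[0,0,0.25],0],[[1,23.4,-4],[0,0,0.31],0],[[1.2,28,-5],[0,0,0.38],0],[[1.4,32.7,-6],[0,0,0.44],0],[[1.6,37.4,-7],[0,0,0.5],0],[[1.8,42,-8],[0,0,0.56],0],[[2.05,46.5,-10],[0,0,0.624],0]])

```text
time: 2.5
eef_pos: [0.4873, 0.1655, 0.222]
orientation: [[0.106, 0.003, 0.994], [-0.994, 0.001, 0.106], [-0.001, -1.0, 0.003]]
contact_force: [1.1, -0.1, 0.6]
opening: 0.0856
```

Emit:
step_arm(rows=[[[0,2,-3],[0,0,0],0],[[0,4,-6],[0,0,0],0],[[0,4.7,-10],[0,0,0],0],[[0,4.7,-14],[0,0,0],0],[[0,4.7,-17],[0,0,0],0],[[0,4.7,-17],[0,0,0],0]])

```text
time: 3.1
eef_pos: [0.4849, 0.2098, 0.0483]
orientation: [[0.105, -0.005, 0.994], [-0.994, -0.003, 0.105], [0.002, -1.0, -0.005]]
contact_force: [-1.2, -1.1, 0.9]
opening: 0.0855
```

```bash
python3 - <<'E'
from h import *
a=cams.camera("scene");b=cams.camera("top")
cv2.imwrite("pics/s1.png",np.hstack([cv2.resize(a[140:280,300:460],None,fx=2.5,fy=2.5),cv2.resize(b[180:320,150:310],None,fx=2.5,fy=2.5)])[:,:,::-1])
print(ctrl.state()["eef_pos"])
E
```

```text
[0.48656658 0.21046264 0.05154987]
```

View pics/s1.png

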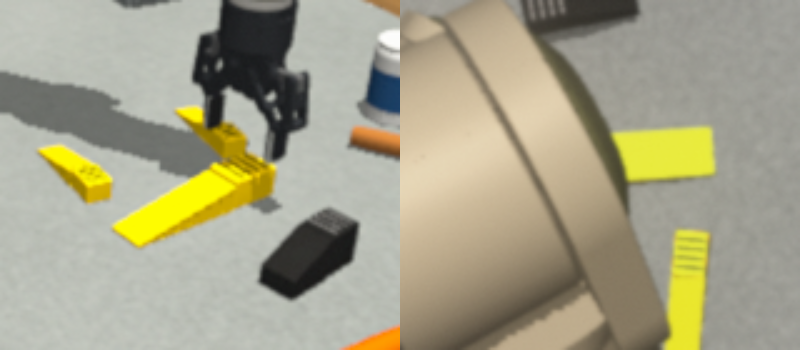

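The open fingers straddle the ribbed block of the large wedge, at crop (245,165). The chock and the small wedges are clear, so I go down and grip.

Emit:
step_arm(rows=[[[0,0,-1.5],[0,0,0],0],[[0,0,-3],[0,0,0],0],[[0,0,-4],[0,0,0],0],[[0,0,-4.7],[0,0,0],0],[[0,0,-4.7],[0,0,0],0],[[0,0,-4.7],[0,0,0],0]])

```text
time: 3.8
eef_pos: [0.4869, 0.2104, 0.0049]
orientation: [[0.104, 0.001, 0.995], [-0.995, 0.0, 0.104], [-0.0, -1.0, 0.001]]
contact_force: [0.3, -0.2, -0.2]
opening: 0.0852
```

Emit:
step_arm(rows=[[[0,0,0],[0,0,0],255],[[0,0,0],[0,0,0],255],[[0,0,0],[0,0,0],255],[[0,0,0],[0,0,0],255],[[0,0,0],[0,0,0],255],[[0,0,0],[0,0,0],255],[[0,0,0],[0,0,0],255],[[0,0,0],[0,0,0],255]])

```text
time: 4.6
eef_pos: [0.4869, 0.2103, 0.0048]
orientation: [[0.104, 0.001, 0.995], [-0.995, 0.0, 0.104], [-0.0, -1.0, 0.001]]
contact_force: [-0.9, 0.4, 5.4]
opening: 0.0434
```

Emit:
step_arm(rows=[[[0,0,1],[0,0,0],255],[[0,0,3],[0,0,0],255],[[0,-2,5],[0,0,0],255],[[1,-5,5],[0,0,-0.05],255],[[3,-9,5],[0,0,-0.12],255],[[6,-13,5],[0,0,-0.2],255],[[9,-17,5],[0,0,-0.28],255],[[12,-20.5,5],[0,0,-0.34],255],[[14.5,-23,5],[0,0,-0.375],255],[[15.5,-24.5,5],[0,0,-0.375],255]])

```text
time: 5.6
eef_pos: [0.6436, -0.0382, 0.0548]
orientation: [[-0.272, 0.001, 0.962], [-0.962, -0.001, -0.272], [0.0, -1.0, 0.002]]
contact_force: [0.1, 0.2, -1.4]
opening: 0.0432
```

```bash
python3 - <<'E'
from h import *
a=cams.camera("scene");b=cams.camera("top")
cv2.imwrite("pics/s2.png",np.hstack([cv2.resize(a[140:380,200:440],None,fx=1.66,fy=1.66),cv2.resize(b[80:320,250:490],None,fx=1.66,fy=1.66)])[:,:,::-1])
s=ctrl.state();print(s["eef_pos"],s["contact_force"],s["opening"],s["moment"])
E
```

```text
[ 0.64230979 -0.03784242  0.05435704] [-0.3966653   0.520294   -1.48394569] 0.043399193747377 [-0.00621107  0.04358246  0.01167093]
```

View pics/s2.png

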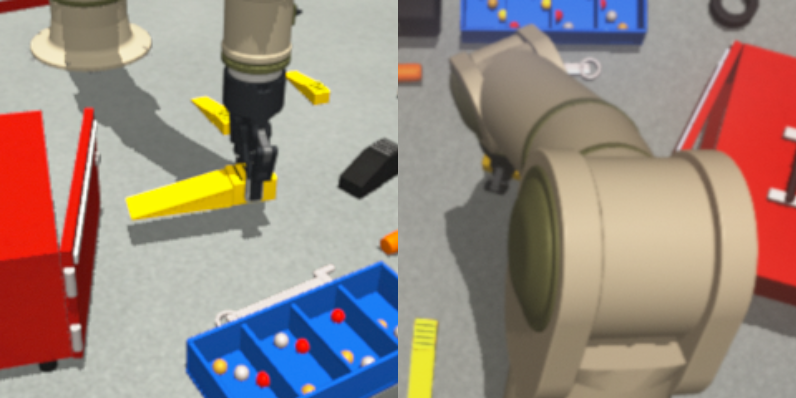

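The wedge is held level and aimed at the outer half of the door. Now I lower it to the bench.

Emit:
step_arm(rows=[[[0,0,-2],[0,0,0],255],[[0,0,-4],[0,0,0],255],[[0,0,-4.7],[0,0,0],255],[[0,0,-4.9],[0,0,0],255],[[0,0,-4.95],[0,0,0],255],[[0,0,-4.95],[0,0,0],255],[[0,0,-4.95],[0,0,0],255]])

```text
time: 6.4
eef_pos: [0.6421, -0.0347, 0.0055]
orientation: [[-0.268, 0.001, 0.964], [-0.964, -0.0, -0.268], [-0.0, -1.0, 0.001]]
contact_force: [-0.2, 0.2, -1.2]
opening: 0.0432
```

Emit:
step_arm(rows=[[[0,0,-0.08],[0,0,0],255],[[-0.27,-0.96,-0.08],[0,0,0],255],[[-0.54,-1.93,-0.08],[0,0,0],255],[[-0.8,-2.89,-0.08],[0,0,0],255],[[-1.07,-3.86,-0.08],[0,0,0],255],[[-1.34,-4.82,-0.08],[0,0,0],255],[[-1.61,-5.78,-0.08],[0,0,0],255],[[-1.88,-6.75,-0.08],[0,0,0],255],[[-2.14,-7.71,-0.08],[0,0,0],255],[[-2.14,-7.71,-0.08],[0,0,0],255]])

```text
time: 7.4
eef_pos: [0.6206, -0.1141, 0.0049]
orientation: [[-0.27, 0.002, 0.963], [-0.963, -0.001, -0.27], [0.001, -1.0, 0.002]]
contact_force: [0.1, -2.8, 8.0]
opening: 0.0432
```

```bash
python3 - <<'E'
from h import *
a=cams.camera("scene");b=cams.camera("top")
cv2.imwrite("pics/s3.png",np.hstack([cv2.resize(a[180:380,180:380],None,fx=2,fy=2),cv2.resize(b[80:280,330:530],None,fx=2,fy=2)])[:,:,::-1])
s=ctrl.state();print(s["eef_pos"],s["contact_force"],s["opening"],s["moment"])
E
```

```text
[ 0.62056611 -0.11416046  0.00489117] [ 0.15308185 -2.65665876  7.7873071 ] 0.04332117364864737 [-0.38871357  0.14605283  0.06626683]
```

View pics/s3.png

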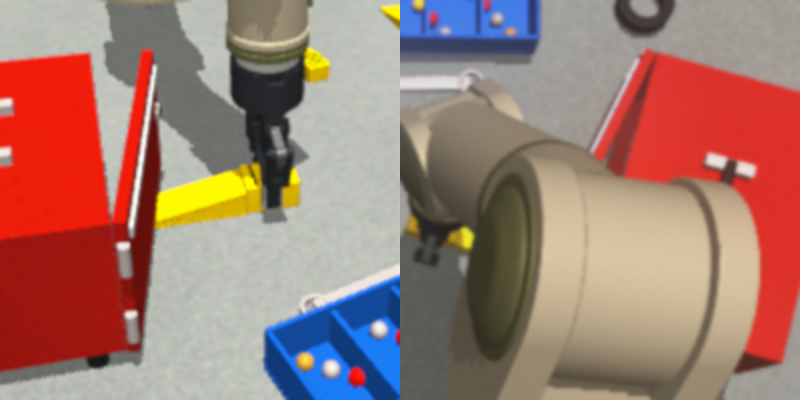

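The thin end has gone under the door and the wedge is flat on the bench. I push on.

Emit:
step_arm(rows=[[[-0.13,-0.48,0],[0,0,0],255],[[-0.27,-0.96,0],[0,0,0],255],[[-0.4,-1.45,0],[0,0,0],255],[[-0.54,-1.93,0],[0,0,0],255],[[-0.67,-2.41,0],[0,0,0],255],[[-0.8,-2.89,0],[0,0,0],255],[[-0.94,-3.37,0],[0,0,0],255],[[-1.07,-3.86,0],[0,0,0],255],[[-1.2,-4.34,0],[0,0,0],255],[[-1.34,-4.82,0],[0,0,0],255]])

```text
time: 8.5
eef_pos: [0.6076, -0.1585, 0.0049]
orientation: [[-0.267, 0.002, 0.964], [-0.964, 0.002, -0.267], [-0.003, -1.0, 0.002]]
contact_force: [-0.3, 8.2, 7.4]
opening: 0.0435
```

Emit:
step_arm(rows=[[[-0.07,-0.24,0],[0,0,0],255],[[-0.13,-0.48,0],[0,0,0],255],[[-0.2,-0.72,0],[0,0,0],255],[[-0.27,-0.96,0],[0,0,0],255],[[-0.27,-0.96,0],[0,0,0],255]])

```text
time: 9.0
eef_pos: [0.6047, -0.1683, 0.0049]
orientation: [[-0.267, 0.002, 0.964], [-0.964, 0.002, -0.267], [-0.002, -1.0, 0.001]]
contact_force: [-0.2, 8.0, 7.3]
opening: 0.0434
```

Emit:
step_arm(rows=[[[-0.05,-0.19,0],[0,0,0],255],[[-0.11,-0.39,0],[0,0,0],255],[[-0.16,-0.58,0],[0,0,0],255],[[-0.16,-0.58,0],[0,0,0],255]])

```text
time: 9.4
eef_pos: [0.6032, -0.1737, 0.0049]
orientation: [[-0.267, 0.002, 0.964], [-0.964, 0.002, -0.267], [-0.003, -1.0, 0.001]]
contact_force: [-0.4, 8.0, 8.1]
opening: 0.043
```

```bash
python3 - <<'E'
from h import *
a=cams.camera("scene");b=cams.camera("top")
cv2.imwrite("pics/s4.png",np.hstack([cv2.resize(a[180:380,180:380],None,fx=2,fy=2),cv2.resize(b[80:280,330:530],None,fx=2,fy=2)])[:,:,::-1])
s=ctrl.state();print(s["eef_pos"],s["contact_force"],s["opening"],s["moment"])
E
```

```text
[ 0.60319112 -0.17368447  0.00486275] [-0.78383908  7.27481888  8.51106949] 0.04333676456768004 [ 1.51423081  0.2314815  -0.29858734]
```

View pics/s4.png

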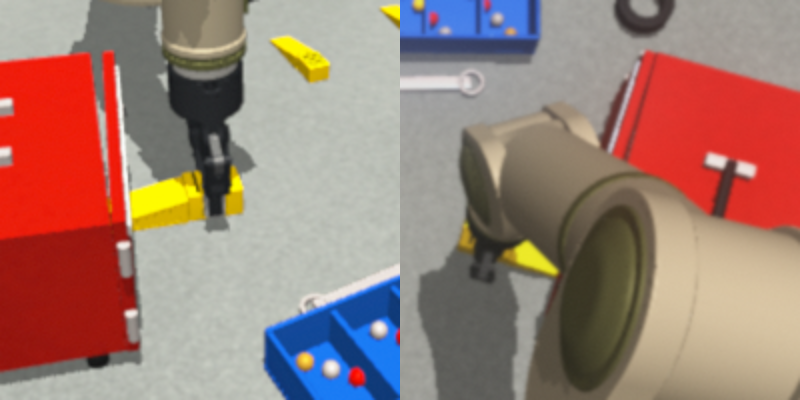

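The door is almost shut, with a small gap at crop (112,150). The force is still low, so I keep going.

Emit:
step_arm(rows=[[[-0.05,-0.19,0],[0,0,0],255],[[-0.11,-0.39,0],[0,0,0],255],[[-0.11,-0.39,0],[0,0,0],255]])

```text
time: 9.8
eef_pos: [0.6021, -0.1775, 0.0049]
orientation: [[-0.267, 0.002, 0.964], [-0.964, 0.002, -0.267], [-0.003, -1.0, 0.001]]
contact_force: [0.5, 7.7, 7.0]
opening: 0.0434
```

Emit:
step_arm(rows=[[[-0.05,-0.19,0],[0,0,0],255],[[-0.11,-0.39,0],[0,0,0],255],[[-0.11,-0.39,0],[0,0,0],255]])

```text
time: 10.1
eef_pos: [0.6011, -0.1812, 0.0049]
orientation: [[-0.267, 0.002, 0.964], [-0.964, 0.002, -0.267], [-0.003, -1.0, 0.001]]
contact_force: [-0.2, 8.0, 6.6]
opening: 0.043
```

Emit:
step_arm(rows=[[[-0.05,-0.19,0],[0,0,0],255],[[-0.11,-0.39,0],[0,0,0],255],[[-0.11,-0.39,0],[0,0,0],255]])

```text
time: 10.4
eef_pos: [0.6007, -0.1828, 0.0049]
orientation: [[-0.265, 0.003, 0.964], [-0.964, 0.005, -0.265], [-0.006, -1.0, 0.002]]
contact_force: [1.7, 15.1, 6.8]
opening: 0.0433
```

Emit:
step_arm(rows=[[[-0.05,-0.19,0],[0,0,0],255],[[-0.05,-0.19,0],[0,0,0],255]])

```text
time: 10.6
eef_pos: [0.6007, -0.183, 0.0049]
orientation: [[-0.264, 0.004, 0.964], [-0.964, 0.007, -0.264], [-0.007, -1.0, 0.002]]
contact_force: [3.3, 19.2, 6.4]
opening: 0.0431
```

Emit:
step_arm(rows=[[[-0.05,-0.19,0],[0,0,0],255],[[-0.11,-0.39,0],[0,0,0],255],[[-0.11,-0.39,0],[0,0,0],255]])

```text
time: 10.9
eef_pos: [0.6009, -0.1837, 0.0049]
orientation: [[-0.261, 0.006, 0.965], [-0.965, 0.01, -0.261], [-0.011, -1.0, 0.003]]
contact_force: [4.2, 26.3, 3.7]
opening: 0.0431
```

```bash
python3 - <<'E'
from h import *
a=cams.camera("scene");b=cams.camera("top")
cv2.imwrite("pics/s5.png",np.hstack([cv2.resize(a[180:380,180:380],None,fx=2,fy=2),cv2.resize(b[80:280,330:530],None,fx=2,fy=2)])[:,:,::-1])
s=ctrl.state();print(s["eef_pos"],s["contact_force"],s["opening"],s["moment"])
E
```

```text
[ 0.60085145 -0.18381702  0.00484353] [ 4.87002909 28.0153919   4.84115969] 0.04313015621061082 [ 5.11503417 -0.51232591 -0.10380299]
```

View pics/s5.png

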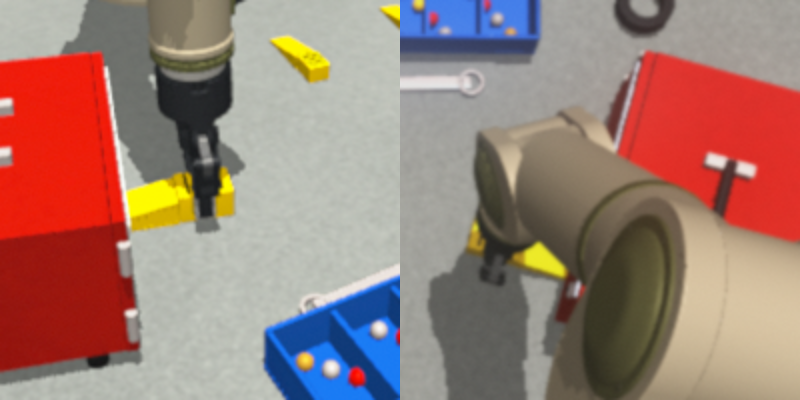

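The door sits flush and the wedge has jammed at about 28 N. I relieve most of the push without pulling on the wedge, then open the gripper.

Emit:
step_arm(rows=[[[0.05,0.19,0],[0,0,0],255],[[0.11,0.39,0],[0,0,0],255],[[0.11,0.39,0],[0,0,0],255]])

```text
time: 11.3
eef_pos: [0.6008, -0.1838, 0.0048]
orientation: [[-0.263, 0.004, 0.965], [-0.965, 0.005, -0.263], [-0.006, -1.0, 0.003]]
contact_force: [3.0, 15.2, 6.1]
opening: 0.0434
```

Emit:
step_arm(rows=[[[0.05,0.19,0],[0,0,0],255],[[0.05,0.19,0],[0,0,0],255]])

```text
time: 11.5
eef_pos: [0.6008, -0.1838, 0.0048]
orientation: [[-0.264, 0.003, 0.965], [-0.965, 0.003, -0.264], [-0.004, -1.0, 0.002]]
contact_force: [1.6, 11.2, 4.6]
opening: 0.0433
```

Emit:
step_arm(rows=[[[0,0,0],[0,0,0],180],[[0,0,0],[0,0,0],120],[[0,0,0],[0,0,0],60],[[0,0,0],[0,0,0],0],[[0,0,0],[0,0,0],0],[[0,0,0],[0,0,0],0],[[0,0,0],[0,0,0],0]])

```text
time: 12.2
eef_pos: [0.5992, -0.1874, 0.0039]
orientation: [[-0.268, -0.0, 0.963], [-0.963, -0.0, -0.268], [0.0, -1.0, -0.0]]
contact_force: [-0.3, -0.4, 0.3]
opening: 0.0853
```

Released, with no contact force left. I go straight up, then back away to look.

Emit:
step_arm(rows=[[[0,0,1],[0,0,0],0],[[0,0,3],[0,0,0],0],[[0,0,6],[0,0,0],0],[[0,0,10],[0,0,0],0],[[0,1,14],[0,0,0],0],[[0,4,18],[0,0,0],0],[[-2,8,21],[0,0,0],0],[[-5,12,22],[0,0,0],0],[[-8,16,22],[0,0,0],0],[[-10,20,22],[0,0,0],0]])

```text
time: 13.2
eef_pos: [0.4974, 0.0136, 0.2253]
orientation: [[-0.269, 0.001, 0.963], [-0.963, -0.001, -0.269], [0.001, -1.0, 0.001]]
contact_force: [1.5, 1.5, 0.1]
opening: 0.0856
```

Emit:
step_arm(rows=[[[-1,4,0],[0,0,0],0],[[-2,8,0],[0,0,0],0],[[-2,12,0],[0,0,0],0],[[-2,16,0],[0,0,0],0],[[-2,19,0],[0,0,0],0],[[-2,22,0],[0,0,0],0],[[-2,24,0],[0,0,0],0],[[-2,24,0],[0,0,0],0]])

```text
time: 14.0
eef_pos: [0.4786, 0.2563, 0.2248]
orientation: [[-0.264, 0.001, 0.965], [-0.965, 0.002, -0.264], [-0.002, -1.0, 0.0]]
contact_force: [-0.5, -0.0, 0.2]
opening: 0.0853
```

```bash
python3 - <<'E'
from h import *
a=cams.camera("scene");b=cams.camera("top")
cv2.imwrite("pics/s6.png",np.hstack([cv2.resize(a[180:380,90:290],None,fx=2,fy=2),cv2.resize(b[80:280,370:570],None,fx=2,fy=2)])[:,:,::-1])
for c in("top","scene"): 
    for d in look_for(c,"chock")[:1]: print(c,(np.linalg.inv(M[c][1])@np.r_[d["centre"],1])[:3].round(3))
I=dict(scene=a,top=b)
mk={"top":near(yellow(b),proj("top",[[.59,-.19,.02]])[0]),"scene":near(yellow(a),proj("scene",[[.59,-.19,.02]])[0])}
print([m.sum() for m in mk.values()])
# door free edge top outer corner expected shut vs ajar
for th in(0,.03,.05,.2):
    r=np.array([[np.cos(-th),-np.sin(-th)],[np.sin(-th),np.cos(-th)]])@[-.012,-.278]
    P=place([[r[0]-.1,r[1]+.139,.157]],.611,-.3916,-1.8417)
    print(th,(proj("top",P)-[370,80])*2+[400,0],(proj("scene",P)-[90,180])*2)
s=ctrl.state();print(s["time"],s["eef_pos"])
E
```

```text
top [0.636 0.18  0.04 ]
scene [0.655 0.169 0.031]
[np.float64(1086.0), np.float64(1220.0)]
0 [[494.7671278  302.54586519]] [[281.39046957  55.33793472]]
0.03 [[486.93152154 299.80600518]] [[289.56883425  54.74274532]]
0.05 [[481.75564508 297.85329068]] [[295.00928723  54.41150235]]
0.2 [[444.39158507 280.09897939]] [[335.45594131  53.58962106]]
14.2 [0.47924565 0.25157507 0.22416645]
```

View pics/s6.png

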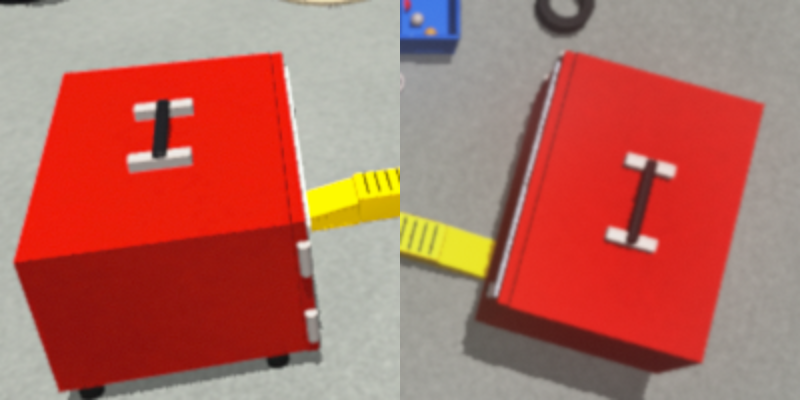

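After release the door stays shut. Its outer free corner is at about (497,301) and (282,55) in the crops, where the model puts θ=0 at (495,303) and (281,55). I hold for one second and check for drift.

Emit:
step_arm(rows=[[[0,0,0],[0,0,0],0],[[0,0,0],[0,0,0],0],[[0,0,0],[0,0,0],0],[[0,0,0],[0,0,0],0],[[0,0,0],[0,0,0],0],[[0,0,0],[0,0,0],0],[[0,0,0],[0,0,0],0],[[0,0,0],[0,0,0],0],[[0,0,0],[0,0,0],0],[[0,0,0],[0,0,0],0]])

```text
time: 15.2
eef_pos: [0.4792, 0.2528, 0.224]
orientation: [[-0.268, -0.0, 0.964], [-0.964, -0.0, -0.268], [0.0, -1.0, -0.0]]
contact_force: [-0.7, 0.1, 0.6]
opening: 0.0853
```

```bash
python3 - <<'E'
from h import *
a=cams.camera("scene")[180:380,90:290];b=cams.camera("top")[80:280,370:570]
n=np.hstack([cv2.resize(a,None,fx=2,fy=2),cv2.resize(b,None,fx=2,fy=2)])
o=cv2.imread("pics/s6.png")[:,:,::-1]
d=np.abs(cv2.GaussianBlur(n,(5,5),0).astype(int)-cv2.GaussianBlur(o.copy(),(5,5),0)).max(2);print(d.max(),(d>40).sum())
ctrl.finish_job()
E
```

```text
12 0
the job is handed in; nothing more can be done
```

The locker door is shut and held by the long yellow wedge, and I handed the job in at about 15 s of the 40 s allowed.

- **What I did:** I gripped the wedge by its thick end and carried it a few centimetres above the bench to line it up. Then I set it down flat and pushed it thin end first under the outer half of the door, about 65 mm out from the locker's centre line. It jammed at about 28 N. I eased off the push, opened the gripper and moved the arm well clear.
- **Door:** after release, its free corner was within about 2 crop pixels (1 camera pixel) of the fully shut position in both views. A second set of pictures about a second later showed no movement.
- **Chock:** the detector put it within its error of where it started in each view (4 mm in the top view, 2 mm in the scene view). I never touched it.
- **Disagreements:**
  - My outline fit of the wedge was poor in the scene view, with a residual of 343 pixels against 70 from the top. The two positions still agreed to about 1 mm.
  - My first fit of the door's starting angle also varied between 0.19 and 0.32 rad, so I did not use it for any move.

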